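# Air the inner lid of the coffee tin on a slat rack

## Task

Finish the little airing rack by laying the two loose slats on top of it, crosswise to its top layer, one along each side just as its bottom layer lies. Then take both lids off the red tin together by the inner lid's tall wooden knob, lower them onto the middle of the rack and let go of the knob (do not drop them). Last, lift the brass outer lid alone by its collar, leaving the steel inner lid lying undisturbed on the slats, and finish while still holding the outer lid up, clear above the top of the knob; leave the tin, mug, stapler and tape dispenser where they are.

Things in the scene. Friction and masses are not known exactly. Their poses are not given: they have to be found in the camera images.
- rack: Two-layer crib of pale slats (each 120 x 18 x 12 mm), fixed to the desk, 120 x 120 x 24 mm. Bottom layer: two slats along the rack's y, centred at rack x = +35 and -35 mm. Top layer: two along its x, at rack y = +35 and -35 mm. The missing third layer repeats the bottom one. Origin: centre of the underside, on the desk; z up.
- slat_a: Loose pale wooden slat lying flat on the desk, 120 mm long (its x axis) x 18 mm wide (y) x 12 mm high (z), about 25 g. Origin: centre of the underside.
- slat_b: A second loose slat, identical to slat_a. Origin: centre of the underside.
- tin: Open round red tin standing loose on the desk, 92 mm outside diameter, 85 mm high, mouth 85 mm wide, about 0.6 kg; the two lids are on it. Origin: centre of the underside; z up.
- inner_lid: Steel, 0.25 kg, z up. From its underside (origin, z 0): plug 80 mm dia. to z 6 (2.5 mm play in the tin), flange 92 dia. to z 10 that rests on the tin's rim, dark wooden knob rod 18 dia. on the axis to z 78 mm; its top 38 mm stand free above the outer lid's collar. Lies loose: on the tin the origin is 79 mm above the desk.
- outer_lid: Brass, 0.09 kg, z up. From the skirt's lower edge (origin at its centre, z 0): skirt 105 mm outer, 100 inner dia. to z 6, top plate to z 10, upright round collar 42 outer, 32 inner dia. to z 36 mm, open through. Lies loose on the inner lid's flange, origin 4 mm above that lid's origin: lifting the inner lid lifts both.
- mug: Bystander: blue ceramic mug, 76 mm in diameter, 85 mm high, loose. Origin: centre of the underside.
- stapler: Bystander: steel stapler with a black foot, 36 x 130 mm, about 60 mm high, loose. Origin: centre of the underside.
- tape_dispenser: Bystander: aluminium tape dispenser, 60 x 125 mm, 80 mm high, loose. Origin: centre of the underside.
Not all that is in view belongs to the job. What is shaped like the inner_lid but purple is not meant.

How it is judged:
On the way, in this order (a step that is already met when the one before it is completed fails the run):
1. both slats lie released on the rack, crosswise to its top layer, one along each side (y of slat_a in the frame of rack between -0.02 and 0.02 m and z of slat_a in the frame of rack between 0.02 and 0.029 m and angle between the x axis of each of slat_a, slat_b and the y axis of rack, either way round below 0.2 rad and angle between the z axis of each of slat_a, slat_b and the z axis of rack, either way round below 0.1 rad and y of slat_b in the frame of rack between -0.02 and 0.02 m and z of slat_b in the frame of rack between 0.02 and 0.029 m and ((x of slat_a in the frame of rack between 0.02 and 0.05 m and x of slat_b in the frame of rack between -0.05 and -0.02 m) or (x of slat_a in the frame of rack between -0.05 and -0.02 m and x of slat_b in the frame of rack between 0.02 and 0.05 m)) and contact force between the fingers and slat_a below 0.1 N and contact force between the fingers and slat_b below 0.1 N), for 0.2 s.
2. the two nested lids, still held by the knob, have come down onto the middle of the rack or to within 10 mm of it (contact force between the fingers and inner_lid above 1 N and horizontal distance between inner_lid and rack below 0.02 m and z of inner_lid in the frame of rack below 0.046 m and z of outer_lid in the frame of inner_lid below 0.01 m and y of slat_a in the frame of rack between -0.02 and 0.02 m and z of slat_a in the frame of rack between 0.02 and 0.029 m and angle between the x axis of each of slat_a, slat_b and the y axis of rack, either way round below 0.2 rad and angle between the z axis of each of slat_a, slat_b and the z axis of rack, either way round below 0.1 rad and y of slat_b in the frame of rack between -0.02 and 0.02 m and z of slat_b in the frame of rack between 0.02 and 0.029 m and ((x of slat_a in the frame of rack between 0.02 and 0.05 m and x of slat_b in the frame of rack between -0.05 and -0.02 m) or (x of slat_a in the frame of rack between -0.05 and -0.02 m and x of slat_b in the frame of rack between 0.02 and 0.05 m))).
3. both lids lie nested on the rack, let go (horizontal distance between inner_lid and rack below 0.02 m and z of inner_lid in the frame of rack between 0.032 and 0.041 m and angle between inner_lid's own z axis and vertical below 0.08 rad and z of outer_lid in the frame of inner_lid below 0.01 m and y of slat_a in the frame of rack between -0.02 and 0.02 m and z of slat_a in the frame of rack between 0.02 and 0.029 m and angle between the x axis of each of slat_a, slat_b and the y axis of rack, either way round below 0.2 rad and angle between the z axis of each of slat_a, slat_b and the z axis of rack, either way round below 0.1 rad and y of slat_b in the frame of rack between -0.02 and 0.02 m and z of slat_b in the frame of rack between 0.02 and 0.029 m and ((x of slat_a in the frame of rack between 0.02 and 0.05 m and x of slat_b in the frame of rack between -0.05 and -0.02 m) or (x of slat_a in the frame of rack between -0.05 and -0.02 m and x of slat_b in the frame of rack between 0.02 and 0.05 m)) and contact force between the fingers and inner_lid below 0.1 N and linear speed of inner_lid below 0.05 m/s), for 0.2 s.
At the end, for the whole second after the job is handed in: Slats flat on the rack, along its y within 0.2 rad, at x = +35 and -35 mm within 15, y within 20 mm. Inner lid flat, still and untouched on them within 20 mm of the middle. Outer lid held still, its lower edge 80 mm or more above the inner lid's underside and 115 mm above the desk (y of slat_a in the frame of rack between -0.02 and 0.02 m and z of slat_a in the frame of rack between 0.02 and 0.029 m and angle between the x axis of each of slat_a, slat_b and the y axis of rack, either way round below 0.2 rad and angle between the z axis of each of slat_a, slat_b and the z axis of rack, either way round below 0.1 rad and y of slat_b in the frame of rack between -0.02 and 0.02 m and z of slat_b in the frame of rack between 0.02 and 0.029 m and ((x of slat_a in the frame of rack between 0.02 and 0.05 m and x of slat_b in the frame of rack between -0.05 and -0.02 m) or (x of slat_a in the frame of rack between -0.05 and -0.02 m and x of slat_b in the frame of rack between 0.02 and 0.05 m)) and horizontal distance between inner_lid and rack below 0.02 m and z of inner_lid in the frame of rack between 0.032 and 0.041 m and angle between inner_lid's own z axis and vertical below 0.08 rad and contact force between the fingers and outer_lid above 1 N and z of outer_lid in the frame of inner_lid above 0.08 m and height (world z) of outer_lid above 0.115 m and contact force between outer_lid and inner_lid below 0.05 N and contact force between each of the arm, the fingers and inner_lid below 0.1 N and linear speed of outer_lid below 0.05 m/s and linear speed of inner_lid below 0.02 m/s); the arm keeps its last pose, push and grip.
It fails at once if the outer lid is off the inner one while the inner lid is not lying still on the middle of the rack (z of outer_lid in the frame of inner_lid above 0.012 m and (horizontal distance between inner_lid and rack above 0.02 m or z of inner_lid in the frame of rack above 0.042 m or angle between inner_lid's own z axis and vertical above 0.1 rad or linear speed of inner_lid above 0.1 m/s)).
It fails at once if the tin is dragged or tipped (distance of tin from where it was at the start of the episode above 0.03 m or angle between tin's own z axis and vertical above 0.2 rad).
It fails at once if a bystander is moved (distance of any of mug, stapler, tape_dispenser from where it was at the start of the episode above 0.03 m).
It also fails if it takes over 67 s, if anything falls off the work surface, if the arm or the gripper's body presses on something with over 40 N, if the wrist force passes 120 N, or if a joint passes its speed limit or range.

## Robot

A 6-joint arm with a two-finger parallel gripper is mounted at the origin on the work surface. World frame = base frame: x ahead of the robot, y to its left, z up, the work surface at z = 0. Lengths are in m, angles in rad, forces in N, time in s.
With the tool pointing down it reaches from about 0.375 to 0.975 m from the base axis. Payload 3.8 kg.
Tool frame: the origin (TCP) lies on the centre line of the jaws, within the pads' length; the fingertips stand 17 mm ahead of it and the grasp point (between the pads) lies 2 mm behind it; z points along the fingers, y is the line along which they close (so a half turn about z gives the same grasp; the last joint's range is limited). The gripper opens to 88 mm and grips with 3 to 60 N. Pads are 18 mm wide; open, the fingers measure 123 mm over their backs; the gripper's body (75 mm by 187 mm) begins 45 mm behind the grasp point.
Start: joints at [-1.386, 0.264, 1.604, -0, 1.274, -0.037], TCP at [0.148, -0.658, 0.256] pointing down, gripper open.
Joint ranges: [-2.63, 2.63], [-0.94, 2.18], [0.31, 2.57], [-1.31, 4.45], [0, 2.66], [-2.55, 2.55]. Speed limits (rad/s): [2.57, 2.57, 3.14, 3.14, 3.14, 3.14].

## Interface

Orientations are given as a 3x3 rotation matrix whose columns are the frame's x, y, z axes.
In Python, from bench import r, snapshot, job, boxes_of, pinpoint gives the robot as it stands.
- The arm moves only by the tool move_arm, never from a script. Its argument "moves" is a list of rows, each an object of numbers: "dx", "dy", "dz": the shift along the tool's x, y, z in units of 0.06 m (1.0 is 0.06 m); "ax", "ay", "az": the turn, a rotation vector about the tool's x, y, z in units of 6 degrees (1.0 is 6 degrees). A call has 1 to 8 rows; each row shifts and turns the commanded pose from where the row before left it, along the tool's axes as they then stand; what a row does not reach is not made up. A row lasts 1/8 s, in which the tool goes at most 62.5 mm and 10.7 degrees, less where a joint would pass 70% of its speed; a pose out of reach is approached as far as the arm can. A call with a number of a shift or a turn outside -1 to 1 is refused whole. A call with a gripper value outside its range is refused whole. "claw" is the opening, from 0 (shut) to 1 (fully open), set as the call begins (left out, the last holds). The fingers move at their own pace and stop on an object; "newtons" is the grip in N (left out, the last holds). Time passes only in rows, so rows that do not move let the fingers close. It gives the time, the measured TCP pose, the force, the opening and the grip force at its end, in the units of the state.
- r.read_state(): the state, without advancing time (a new reading comes with each control period).
- snapshot(name): name is "scene" or "top" or "wrist"; returns a dict with "color" (480x640x3 uint8, red, green, blue), "fx", "fy", "cx", "cy" (pixels), "R" (3x3) and "t" (3): a world point X has camera coordinates R X + t. Camera axes: x right, y down, z forward; pixel columns grow to the right and rows downward; lengths in m; the calibration is good to about 2 mm. A picture is of the moment at which its call begins. There is no depth.
- job.close_job(): hands the job in; it is judged then, once.
Trained networks look in a picture, given as the dict that the camera call returned (one of the last four; its "shot" number tells which), for a name from the list of things; names that differ only in an ending like _2 or _b are one class to them, and where a whole thing is asked for, a point or a joint stands for the part that bears it (a point fixed in the world has none). Each returns a list of dicts, best first, with "p" (0 to 1); they miss things now and then, are a little off and sometimes report something else, mostly with a low value. They report only what shows in the picture. A call takes as long as a camera call. They do not tell look-alikes from the thing itself.
- boxes_of(picture, name): "centre" ([column, row] in pixels, amid what is visible of it).
- pinpoint(picture, name): "centre" ([column, row] in pixels: a listed point, or the origin of a listed thing).
The state is a dict: "time": time; "qpos": joint angles; "joint_vel": joint speeds; "joint_torque": joint torques, N m; "tcp_pos": TCP position; "ee_rot": TCP orientation; "contact_force": force on the tool from outside, world axes, zero at the start; "wrist_torque": the same for the moment, N m; "width": opening from 0.0 (shut) to 1.0 (fully open); "grip_force": force on a finger pad.
Only numpy, scipy, OpenCV 4.12 (cv2) and the standard library are available. Lean on these libraries where they do the work, as an engineer would, in place of code of your own. Each camera call takes 0.05 s, during which the arm holds its last target. There are 200 camera calls.

## Working session

There is one attempt and no reset: what is moved stays moved. The work goes in short steps, Python scripts to look and compute and a tool call to move; the robot and the scene stay as the last step left them, time stands still between calls to the robot, and variables do not carry over. Pictures are saved under pics/ and viewed, at most 12 in all, crops included, and the job is handed in when it is done.

Besides the shell and the picture viewer there is one more tool, called after "Request:" by a JSON object that holds its "name" and its "arguments", one argument or row to a line. move_arm: Moves the arm, as the interface text tells. Shifts and turns lie within -1 to 1; 1 stands for 0.06 m of shift or 6 degrees of turn. Its arguments: {"type":"object","properties":{"moves":{"type":"array"},"claw":{"type":"number"},"newtons":{"type":"number"}},"required":["moves"]}

```bash
mkdir -p pics; ls
cat > h.py <<'E'
import numpy as np, cv2
from bench import r, snapshot, job, boxes_of, pinpoint
def ray(p,uv):
    d=np.array([(uv[0]-p["cx"])/p["fx"],(uv[1]-p["cy"])/p["fy"],1.])
    R=np.array(p["R"]);t=np.array(p["t"]);return -R.T@t,R.T@d
def at_z(p,uv,z):
    c,d=ray(p,uv);return c+d*(z-c[2])/d[2]
def tri(*obs):
    A=np.zeros((3,3));b=np.zeros(3)
    for p,uv in obs:
        c,d=ray(p,uv);d/=np.linalg.norm(d);M=np.eye(3)-np.outer(d,d);A+=M;b+=M@c
    return np.linalg.solve(A,b)
def save(p,n): cv2.imwrite("pics/"+n,p["color"][:,:,::-1])
E
python3 - <<'E'
from h import *
np.set_printoptions(precision=3,suppress=True)
P={n:snapshot(n) for n in("scene","top","wrist")}
for n,p in P.items():
    save(p,n+"0.png"); print(n,ray(p,(p["cx"],p["cy"])))
    for k in("rack","slat_a","tin","inner_lid","outer_lid","mug","stapler","tape_dispenser"):
        for f in(pinpoint,boxes_of):
            print(n,k,f.__name__,[(np.round(x["centre"],1).tolist(),round(x["p"],2)) for x in f(p,k)])
cv2.imwrite("pics/st0.png",cv2.resize(np.vstack([P["top"]["color"]]),(640,480))[:,:,::-1])
E
```

```text
pics
scene (array([ 0.971, -0.661,  0.689]), array([-0.437,  0.673, -0.597]))
scene rack call [([328.0, 268.9], 0.84)]
scene rack call [([328.0, 269.5], 0.77)]
scene slat_a call [([396.4, 219.9], 0.88), ([339.5, 198.8], 0.81)]
scene slat_a call [([339.4, 198.0], 0.71), ([399.2, 216.7], 0.7)]
scene tin call [([198.9, 343.8], 0.87), ([357.4, 419.4], 0.45)]
scene tin call [([201.6, 343.5], 0.59)]
scene inner_lid call [([287.4, 358.9], 0.81), ([151.7, 299.0], 0.7), ([191.8, 307.0], 0.57), ([193.3, 309.0], 0.16)]
scene inner_lid call [([147.6, 294.4], 0.97), ([287.7, 357.3], 0.85), ([190.2, 285.0], 0.54)]
scene outer_lid call [([193.5, 307.8], 0.83)]
scene outer_lid call [([194.7, 307.9], 0.9)]
scene mug call [([434.8, 316.3], 0.89)]
scene mug call [([437.2, 300.8], 0.71)]
scene stapler call [([468.1, 248.6], 0.85)]
scene stapler call [([468.1, 242.6], 0.58), ([399.1, 219.3], 0.53)]
scene tape_dispenser call [([357.6, 421.5], 0.86), ([326.6, 268.6], 0.2)]
scene tape_dispenser call [([359.2, 416.7], 0.75)]
top (array([ 0.412, -0.009,  0.974]), array([ 0.154, -0.003, -0.988]))
top rack call
[... 568 characters left out ...]
3.7], 0.64)]
top mug call [([310.4, 136.5], 0.7), ([193.8, 295.1], 0.32)]
top stapler call [([215.0, 149.7], 0.6)]
top stapler call [([213.0, 146.5], 0.96)]
top tape_dispenser call [([424.3, 158.3], 0.66)]
top tape_dispenser call [([426.8, 155.5], 0.72), ([194.1, 225.9], 0.6)]
wrist (array([ 0.215, -0.643,  0.383]), array([-0.258, -0.057, -0.964]))
wrist rack call []
wrist rack call []
wrist slat_a call []
wrist slat_a call []
wrist tin call []
wrist tin call []
wrist inner_lid call []
wrist inner_lid call []
wrist outer_lid call []
wrist outer_lid call []
wrist mug call []
wrist mug call []
wrist stapler call []
wrist stapler call []
wrist tape_dispenser call []
wrist tape_dispenser call []
```

View pics/top0.png

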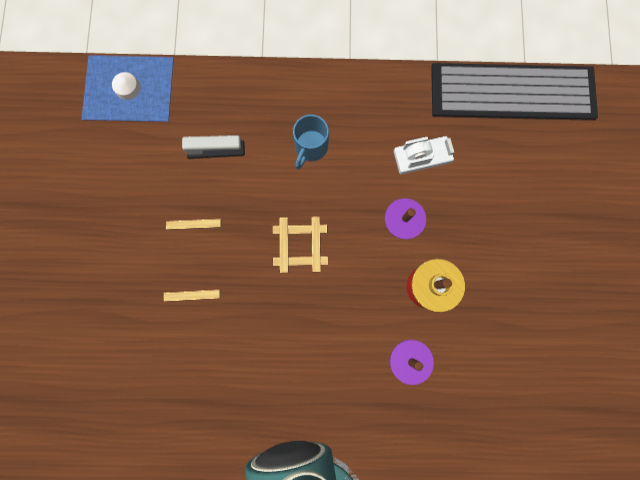

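View pics/scene0.png

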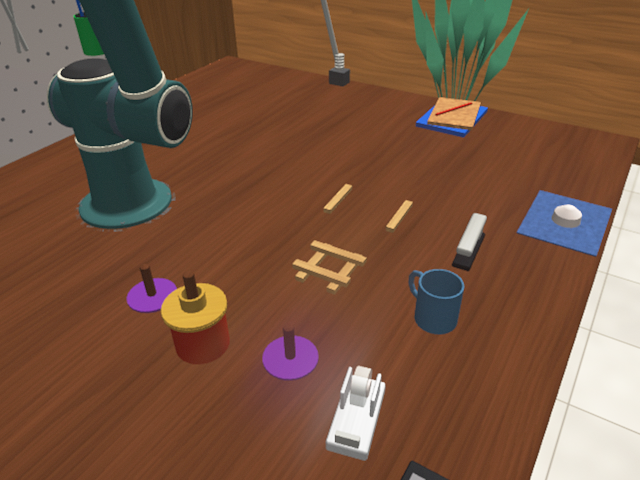

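The top view shows the rack at (300,245), its top layer along image columns. The loose slats are at (193,225) and (192,295), both along image rows. The tin with the brass lid is at (436,285), with purple decoys at (406,217) and (411,362). The scene view agrees, with the tin at (195,320).

```bash
cat >> h.py <<'E'
def pale(p):
    h=cv2.cvtColor(p["color"],cv2.COLOR_RGB2HSV)
    return cv2.inRange(h,(10,60,170),(26,170,255))
def blobs(m,amin=60):
    n,l,s,c=cv2.connectedComponentsWithStats(m)
    out=[]
    for i in range(1,n):
        if s[i,4]>=amin:
            ct=cv2.findContours((l==i).astype(np.uint8),cv2.RETR_EXTERNAL,cv2.CHAIN_APPROX_NONE)[0][0]
            out.append((s[i,4],c[i],cv2.minAreaRect(ct),ct))
    return out
E
python3 - <<'E'
from h import *
np.set_printoptions(precision=4,suppress=True)
P={n:snapshot(n) for n in("scene","top")}
for n,p in P.items():
    print(n,p["fx"])
    for a,c,rc,ct in blobs(pale(p)): print(n,a,c.round(1),np.round(rc[0],1),np.round(rc[1],1),rc[2], at_z(p,c,.012)[:2])
T,S=P["top"],P["scene"]
def rows(p,k): return [x["centre"] for x in pinpoint(p,k)]
print("knob/outer tri",tri((T,(436.7,285.3)),(S,(193.4,307.8))))
print("slatL",tri((T,(192.5,295)),(S,(339.4,198.4))),"slatR",tri((T,(194.2,225.4)),(S,(399,217))))
print("rack",tri((T,(300,245)),(S,(328,269))))
print(at_z(T,(300,245),.018)); 
s=r.read_state(); print(s["tcp_pos"],s["ee_rot"]); W=snapshot("wrist"); print(W["fx"],W["R"],W["t"])
E
```

```text
scene 533.250414397577
scene 1009 [454.9 111.8] [454.  111.2] [49.5 25.9] 7.125016689300537 [0.4989 0.8722]
scene 217 [337.6 196.5] [337.5 196.5] [ 6.6 35.2] 41.987213134765625 [0.4335 0.2682]
scene 251 [399.1 213.9] [399.2 213.8] [ 7.5 34.6] 36.469234466552734 [0.5898 0.2749]
scene 347 [338.1 250.7] [338.  250.5] [56.   6.6] 18.434946060180664 [0.5396 0.0887]
scene 619 [325.1 267.8] [323.3 264. ] [58.6 20.7] 19.025604248046875 [0.5453 0.0279]
top 443.4223159410608
top 1554 [299.6 244.4] [299.5 244. ] [55.2 54.2] 88.31531524658203 [0.547  0.0383]
top 452 [192.7 223.6] [192.5 223.5] [ 8.6 53.3] 87.51044464111328 [0.5886 0.2748]
top 1936 [437.8 285.1] [438. 285.] [52. 52.] 90.0 [ 0.4643 -0.2631]
top 492 [191. 295.] [191.4 294.9] [ 9.  55.4] 86.72950744628906 [0.4326 0.2684]
knob/outer tri [ 0.4599 -0.2418  0.0842]
slatL [0.435  0.2687 0.0061] slatR [0.5881 0.2754 0.002 ]
rack [0.5467 0.0374 0.0029]
[0.545 0.037 0.018]
[ 0.1485 -0.6584  0.2557] [[ 0.9755  0.2199  0.    ]
 [ 0.2199 -0.9755  0.0001]
 [ 0.     -0.0001 -1.    ]]
411.861942331203 [[ 0.2204 -0.9754  0.0005]
 [-0.9408 -0.2125  0.2641]
 [-0.2575 -0.0587 -0.9645]] [-0.6753 -0.0357  0.3886]
```

```bash
cat >> h.py <<'E'
def plan(*wps,n=None):
    "wps: (x,y,z,yaw_deg,rows) ; prints rows in tool units from the measured pose"
    s=r.read_state();p=np.array(s["tcp_pos"]);R=np.array(s["ee_rot"])
    yaw=np.degrees(np.arctan2(R[1,0],R[0,0]))
    for x,y,z,w,k in wps:
        for i in range(k):
            dp=(np.array([x,y,z])-p)/(k-i);dw=(w-yaw)/(k-i);a=np.radians(yaw)
            c,si=np.cos(a),np.sin(a)
            M=np.array([[c,si,0],[si,-c,0],[0,0,-1.]])
            u=np.round(M.T@dp/.06,2);az=round(-dw/6,2)
            p=p+M@u*.06;yaw-=az*6
            print('{"dx":%g,"dy":%g,"dz":%g,"az":%g},'%(*u,az),end=" ")
        print()
E
python3 - <<'E'
from h import *
plan((.45,-.26,.30,0,8+1+1),(.52,.0,.26,90,8))
E
```

```text
{"dx":0.64,"dy":-0.54,"dz":-0.07,"az":0.21}, {"dx":0.62,"dy":-0.55,"dz":-0.07,"az":0.21}, {"dx":0.61,"dy":-0.56,"dz":-0.07,"az":0.21}, {"dx":0.6,"dy":-0.58,"dz":-0.08,"az":0.21}, {"dx":0.59,"dy":-0.59,"dz":-0.07,"az":0.21}, {"dx":0.57,"dy":-0.6,"dz":-0.08,"az":0.21}, {"dx":0.56,"dy":-0.62,"dz":-0.07,"az":0.21}, {"dx":0.55,"dy":-0.63,"dz":-0.08,"az":0.22}, {"dx":0.53,"dy":-0.64,"dz":-0.07,"az":0.21}, {"dx":0.52,"dy":-0.65,"dz":-0.08,"az":0.22}, 
{"dx":0.15,"dy":-0.54,"dz":0.08,"az":-1.88}, {"dx":0.25,"dy":-0.5,"dz":0.08,"az":-1.87}, {"dx":0.34,"dy":-0.45,"dz":0.08,"az":-1.88}, {"dx":0.42,"dy":-0.37,"dz":0.09,"az":-1.87}, {"dx":0.49,"dy":-0.28,"dz":0.08,"az":-1.88}, {"dx":0.53,"dy":-0.18,"dz":0.09,"az":-1.87}, {"dx":0.56,"dy":-0.07,"dz":0.08,"az":-1.88}, {"dx":0.56,"dy":0.03,"dz":0.09,"az":-1.87},
```

Request:
{"name": "move_arm", "arguments": {
  "moves": [
    {"dx":0.64,"dy":-0.54,"dz":-0.07,"az":0.2},
    {"dx":0.62,"dy":-0.55,"dz":-0.07,"az":0.2},
    {"dx":0.61,"dy":-0.56,"dz":-0.07,"az":0.2},
    {"dx":0.6,"dy":-0.58,"dz":-0.08,"az":0.2},
    {"dx":0.59,"dy":-0.59,"dz":-0.07,"az":0.2},
    {"dx":0.57,"dy":-0.6,"dz":-0.08,"az":0.2},
    {"dx":0.56,"dy":-0.62,"dz":-0.07,"az":0.2},
    {"dx":0.55,"dy":-0.63,"dz":-0.08,"az":0.2}
  ]
}}

```text
invalid input
```

Request:
{"name": "move_arm", "arguments": {
  "moves": [
    {"dx":0.53,"dy":-0.64,"dz":-0.07,"az":0.2},
    {"dx":0.52,"dy":-0.65,"dz":-0.08,"az":0.2},
    {}
  ]
}}

```text
invalid input
```

Run:
```python
from h import *
s=r.read_state();print(s["time"],s["tcp_pos"],s["qpos"])
W=snapshot("wrist");save(W,"w1.png")
for k in("inner_lid","outer_lid","tin"):print(k,[(x["centre"],x["p"]) for x in pinpoint(W,k)])
plan((.47,-.20,.30,0,2))
```

```text
2.7 [ 0.14846369 -0.65847025  0.25569847] [-1.38592450e+00  2.63918390e-01  1.60399047e+00 -2.11072726e-05
  1.27369951e+00 -3.69081719e-02]
inner_lid []
outer_lid []
tin []
{"dx":3.45,"dy":-3.14,"dz":-0.37,"az":1.06}, {"dx":3.09,"dy":-3.5,"dz":-0.37,"az":1.06},
```

View pics/w1.png

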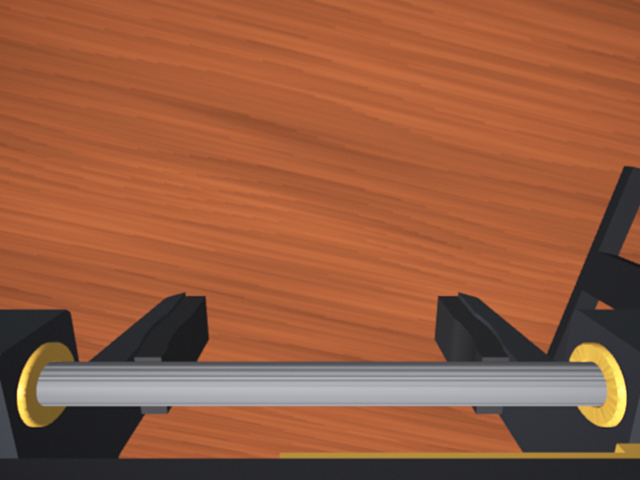

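The arm did not move because the call was refused. The wrist view shows bare desk with the fingertips at (190,300) and (450,300). I'll retry with all six keys in each row.

Request:
{"name": "move_arm", "arguments": {
  "moves": [
    {"dx":0.64,"dy":-0.54,"dz":-0.07,"ax":0,"ay":0,"az":0.2},
    {"dx":0.62,"dy":-0.55,"dz":-0.07,"ax":0,"ay":0,"az":0.2},
    {"dx":0.61,"dy":-0.56,"dz":-0.07,"ax":0,"ay":0,"az":0.2},
    {"dx":0.6,"dy":-0.58,"dz":-0.08,"ax":0,"ay":0,"az":0.2},
    {"dx":0.59,"dy":-0.59,"dz":-0.07,"ax":0,"ay":0,"az":0.2},
    {"dx":0.57,"dy":-0.6,"dz":-0.08,"ax":0,"ay":0,"az":0.2},
    {"dx":0.56,"dy":-0.62,"dz":-0.07,"ax":0,"ay":0,"az":0.2},
    {"dx":0.55,"dy":-0.63,"dz":-0.08,"ax":0,"ay":0,"az":0.2}
  ],
  "claw": 1,
  "newtons": 30
}}

```text
time: 3.9
tcp_pos: [0.3894, -0.3375, 0.2915]
ee_rot: [[0.999, 0.053, 0.001], [0.053, -0.999, -0.001], [0.001, 0.001, -1.0]]
contact_force: [0.7, -0.5, -0.5]
width: 1.001
grip_force: 0.0
```

Request:
{"name": "move_arm", "arguments": {
  "moves": [
    {"dx":0.5,"dy":-0.6,"dz":0,"ax":0,"ay":0,"az":0.2},
    {"dx":0.5,"dy":-0.6,"dz":0,"ax":0,"ay":0,"az":0.2},
    {"dx":0,"dy":0,"dz":0,"ax":0,"ay":0,"az":0}
  ]
}}

```text
time: 4.28
tcp_pos: [0.4468, -0.2621, 0.2913]
ee_rot: [[1.0, 0.017, 0.001], [0.017, -1.0, 0.0], [0.001, -0.0, -1.0]]
contact_force: [-0.6, -0.1, -0.5]
width: 1.005
grip_force: 0.0
```

Run:
```python
from h import *
s=r.read_state();print(s["time"],s["tcp_pos"])
W=snapshot("wrist");save(W,"w2.png")
for k in("inner_lid","outer_lid"):print(k,[(x["centre"],x["p"]) for x in pinpoint(W,k)])
```

```text
4.275 [ 0.4468397  -0.26211392  0.29134219]
inner_lid [([297.3, 202.2], 0.9), ([271.0, 329.3], 0.83), ([253.4, 27.5], 0.79)]
outer_lid [([299.3, 206.4], 0.74)]
```

View pics/w2.png

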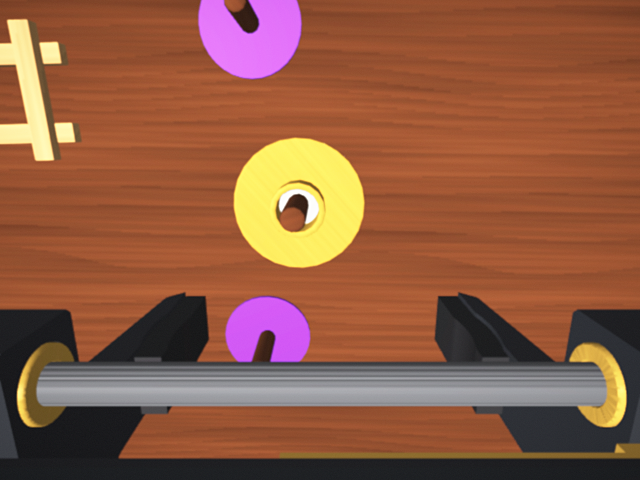

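The wrist view shows the brass lid disc at (299,203) and the knob top at (294,218). The purple decoys are at (250,20) and (267,335). I'll move on toward the rack, taking a second view on the way.

```bash
cat >> h.py <<'E'
def disc(p):
    h=cv2.cvtColor(p["color"],cv2.COLOR_RGB2HSV)
    m=cv2.inRange(h,(18,110,150),(34,255,255))
    m=cv2.morphologyEx(m,cv2.MORPH_OPEN,np.ones((5,5)))
    b=max((b for b in blobs(m,300) if abs(b[2][1][0]/b[2][1][1]-1)<.25),key=lambda b:b[0])
    return cv2.fitEllipse(cv2.convexHull(b[3]))
E
python3 - <<'E'
from h import *
import pickle
W=snapshot("wrist");e=disc(W);print(e,at_z(W,e[0],.0885+.0045),at_z(W,(294,218),.157))
pickle.dump((W["R"],W["t"],e[0]),open("w2.pkl","wb"))
plan((.50,-.20,.29,15,2),(.433,.21,.2,92,8))
E
```

```text
((294.6330871582031, 199.56825256347656), (129.0838623046875, 131.58355712890625), 125.26947784423828) [ 0.46399531 -0.24351938  0.093     ] [ 0.46167844 -0.24701661  0.157     ]
{"dx":0.47,"dy":-0.54,"dz":0.01,"az":-1.19}, {"dx":0.52,"dy":-0.47,"dz":0.01,"az":-1.2}, 
{"dx":0.09,"dy":-0.86,"dz":0.19,"az":-1.6}, {"dx":0.23,"dy":-0.84,"dz":0.19,"az":-1.6}, {"dx":0.36,"dy":-0.78,"dz":0.19,"az":-1.61}, {"dx":0.49,"dy":-0.71,"dz":0.19,"az":-1.6}, {"dx":0.61,"dy":-0.62,"dz":0.18,"az":-1.61}, {"dx":0.7,"dy":-0.51,"dz":0.19,"az":-1.6}, {"dx":0.77,"dy":-0.39,"dz":0.18,"az":-1.61}, {"dx":0.83,"dy":-0.25,"dz":0.19,"az":-1.6},
```

Request:
{"name": "move_arm", "arguments": {
  "moves": [
    {"dx":0.4,"dy":-0.6,"dz":0,"ax":0,"ay":0,"az":0},
    {"dx":0,"dy":0,"dz":0,"ax":0,"ay":0,"az":0}
  ]
}}

```text
time: 4.72
tcp_pos: [0.4691, -0.2279, 0.2911]
ee_rot: [[1.0, 0.013, 0.0], [0.013, -1.0, 0.0], [0.0, -0.0, -1.0]]
contact_force: [-0.8, -0.3, -0.7]
width: 1.0
grip_force: 0.0
```

Run:
```python
from h import *
import pickle
R,t,c=pickle.load(open("w2.pkl","rb"))
W=snapshot("wrist");save(W,"w3.png");e=disc(W);P0=dict(W,R=R,t=t)
print(e,tri((W,e[0]),(P0,c)),tri((W,e[0]),(P0,(299,203))))
print([(x["centre"],x["p"]) for x in pinpoint(W,"outer_lid")],[(x["centre"],x["p"]) for x in pinpoint(W,"inner_lid")])
plan((.515,.03,.27,60,10),(.433,.265,.15,92,8))
```

```text
((340.31671142578125, 229.6585693359375), (125.3127670288086, 128.30230712890625), 80.33888244628906) [ 0.46395248 -0.24350632  0.09259455] [ 0.45560416 -0.24523869  0.05624693]
[([339.3, 232.1], 0.64)] [([291.7, 52.1], 0.77), ([299.9, 348.7], 0.72)]
{"dx":0.08,"dy":-0.43,"dz":0.04,"az":-0.99}, {"dx":0.13,"dy":-0.42,"dz":0.03,"az":-0.99}, {"dx":0.17,"dy":-0.4,"dz":0.04,"az":-0.99}, {"dx":0.21,"dy":-0.39,"dz":0.03,"az":-0.99}, {"dx":0.25,"dy":-0.36,"dz":0.04,"az":-0.99}, {"dx":0.29,"dy":-0.33,"dz":0.03,"az":-0.99}, {"dx":0.32,"dy":-0.3,"dz":0.04,"az":-0.99}, {"dx":0.35,"dy":-0.27,"dz":0.03,"az":-0.99}, {"dx":0.37,"dy":-0.23,"dz":0.04,"az":-0.99}, {"dx":0.39,"dy":-0.2,"dz":0.03,"az":-0.98}, 
{"dx":0.34,"dy":-0.39,"dz":0.25,"az":-0.67}, {"dx":0.37,"dy":-0.37,"dz":0.25,"az":-0.67}, {"dx":0.39,"dy":-0.34,"dz":0.25,"az":-0.67}, {"dx":0.41,"dy":-0.31,"dz":0.25,"az":-0.67}, {"dx":0.43,"dy":-0.28,"dz":0.25,"az":-0.66}, {"dx":0.45,"dy":-0.26,"dz":0.25,"az":-0.67}, {"dx":0.47,"dy":-0.22,"dz":0.25,"az":-0.66}, {"dx":0.49,"dy":-0.19,"dz":0.25,"az":-0.67},
```

The brass disc's plate triangulates to (0.464, -0.2435, 0.0926), which matches the expected height. Next I go to the first slat.

Request:
{"name": "move_arm", "arguments": {
  "moves": [
    {"dx":0.08,"dy":-0.43,"dz":0.04,"ax":0,"ay":0,"az":-1},
    {"dx":0.13,"dy":-0.42,"dz":0.04,"ax":0,"ay":0,"az":-1},
    {"dx":0.17,"dy":-0.4,"dz":0.04,"ax":0,"ay":0,"az":-1},
    {"dx":0.21,"dy":-0.39,"dz":0.04,"ax":0,"ay":0,"az":-1},
    {"dx":0.25,"dy":-0.36,"dz":0.04,"ax":0,"ay":0,"az":-1},
    {"dx":0.29,"dy":-0.33,"dz":0.04,"ax":0,"ay":0,"az":-1},
    {"dx":0.32,"dy":-0.3,"dz":0.04,"ax":0,"ay":0,"az":-1},
    {"dx":0.35,"dy":-0.27,"dz":0.04,"ax":0,"ay":0,"az":-1}
  ],
  "claw": 0.6
}}

```text
time: 5.88
tcp_pos: [0.5058, -0.0211, 0.2719]
ee_rot: [[0.659, 0.752, 0.0], [0.752, -0.659, -0.001], [-0.0, 0.0, -1.0]]
contact_force: [0.5, -0.6, -0.1]
width: 0.597
grip_force: 0.0
```

Request:
{"name": "move_arm", "arguments": {
  "moves": [
    {"dx":0.37,"dy":-0.23,"dz":0.04,"ax":0,"ay":0,"az":-1},
    {"dx":0.39,"dy":-0.2,"dz":0.04,"ax":0,"ay":0,"az":-1},
    {"dx":0.34,"dy":-0.39,"dz":0.15,"ax":0,"ay":0,"az":-0.7},
    {"dx":0.37,"dy":-0.37,"dz":0.15,"ax":0,"ay":0,"az":-0.7},
    {"dx":0.39,"dy":-0.34,"dz":0.15,"ax":0,"ay":0,"az":-0.7},
    {"dx":0.41,"dy":-0.31,"dz":0.15,"ax":0,"ay":0,"az":-0.7},
    {"dx":0.43,"dy":-0.28,"dz":0.15,"ax":0,"ay":0,"az":-0.7},
    {"dx":0,"dy":0,"dz":0,"ax":0,"ay":0,"az":0}
  ]
}}

```text
time: 6.88
tcp_pos: [0.4597, 0.1768, 0.2213]
ee_rot: [[0.143, 0.99, -0.002], [0.99, -0.143, -0.001], [-0.001, -0.001, -1.0]]
contact_force: [-0.2, 0.4, 0.3]
width: 0.601
grip_force: 0.0
```

Run:
```python
from h import *
np.set_printoptions(precision=4,suppress=True)
s=r.read_state();print(s["time"],s["tcp_pos"],s["qpos"])
W=snapshot("wrist");save(W,"w4.png")
for a,c,rc,ct in blobs(pale(W),200):
    b=[at_z(W,q,.012)[:2] for q in cv2.boxPoints(rc)];b=np.array(b)
    print(a,c,rc[1],b.mean(0),b.tolist())
    e=max(((b[1]-b[0]),(b[2]-b[1])),key=np.linalg.norm);print(np.linalg.norm(e),np.degrees(np.arctan2(e[1],e[0])))
print([x["centre"] for x in pinpoint(W,"slat_a")])
```

```text
6.875 [0.4597 0.1768 0.2213] [ 0.3168 -0.0585  2.0228 -0.0003  1.1791  0.4606]
1958 [470.7099  62.3218] (154.13723754882812, 26.271282196044922) [0.5897 0.2686] [[0.5768656426519542, 0.3245951455749873], [0.5958110195733131, 0.32359224466720504], [0.6033584220904477, 0.21256340424738812], [0.5826057143880965, 0.21346385743974738]]
0.11128506948249986 -86.11118988739275
621 [271.0821 108.525 ] (164.35792541503906, 25.941499710083008) [0.4334 0.2672] [[0.41939903787045474, 0.3269610949488343], [0.43870239504342423, 0.3282410454017939], [0.44831180299323675, 0.20778893799430143], [0.4270664322218231, 0.2058977134605078]]
0.120834808313052 -85.43872732107181
228 [263.4605  54.3377] (64.69682312011719, 6.043863773345947) [0.4361 0.3035] [[0.4310219528586333, 0.32558524982491366], [0.435502189240303, 0.3260648138818813], [0.44116916173028853, 0.28144163749307005], [0.43652659480159156, 0.2808980929787237]]
0.04498157898772802 -82.76239891680693
1333 [471.973  309.7899] (55.910186767578125, 60.86602020263672) [0.5803 0.073 ] [[0.5448739939956075, 0.0659640721231676], [0.573953502094808, 0.11257687019918239], [0.6151274272127567, 0.08101569800376493], [0.5870607931149925, 0.03229459192749154]]
0.05493970090714722 58.041922074614256
555 [381.6126 324.8198] (66.50515747070312, 36.583377838134766) [0.4939 0.0695] [[0.47911125671273963, 0.10332263984131598], [0.5111436902929648, 0.10148172043680392], [0.5095089487401003, 0.03575309764582127], [0.4759381603841082, 0.03753158607516366]]
0.06574894853869487 -91.42471395584012
2443 [406.3578 453.5153] (13.0, 428.0) [ 0.4879 -0.061 ] [[0.28140000227605333, -0.02379540107717426], [0.6960670721285354, -0.08289146746417614], [0.6965759273920055, -0.09843394412857887], [0.2777262912888249, -0.038780580097490636]]
0.41885692531276136 -8.110861575709627
[[272.3, 112.7], [465.7, 75.4]]
```

View pics/w4.png

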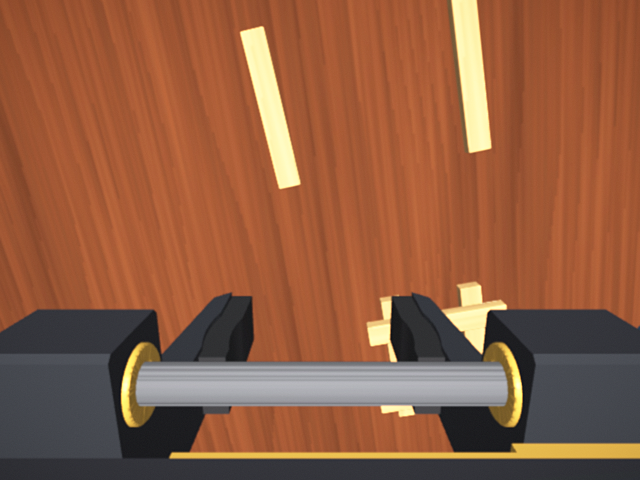

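The wrist view shows slat 1 around (271,108) and slat 2 around (470,75, cut off at the top). The rack is partly hidden behind the right finger. Slat 1 is at (0.4335, 0.267) with its axis at about 94°.

Run:
```python
from h import *
plan((.4335,.267,.10,94,4),(.4335,.267,.02,94,3))
```

```text
{"dx":0.36,"dy":-0.17,"dz":0.51,"az":-0.52}, {"dx":0.37,"dy":-0.15,"dz":0.51,"az":-0.51}, {"dx":0.37,"dy":-0.13,"dz":0.51,"az":-0.52}, {"dx":0.38,"dy":-0.1,"dz":0.51,"az":-0.51}, 
{"dx":0,"dy":-0,"dz":0.44,"az":-0}, {"dx":0,"dy":-0,"dz":0.45,"az":-0}, {"dx":0,"dy":-0,"dz":0.44,"az":-0},
```

Request:
{"name": "move_arm", "arguments": {
  "moves": [
    {"dx":0.36,"dy":-0.17,"dz":0.5,"ax":0,"ay":0,"az":-0.5},
    {"dx":0.37,"dy":-0.15,"dz":0.5,"ax":0,"ay":0,"az":-0.5},
    {"dx":0.37,"dy":-0.13,"dz":0.5,"ax":0,"ay":0,"az":-0.5},
    {"dx":0.38,"dy":-0.1,"dz":0.5,"ax":0,"ay":0,"az":-0.5},
    {"dx":0,"dy":0,"dz":0.45,"ax":0,"ay":0,"az":0},
    {"dx":0,"dy":0,"dz":0.35,"ax":0,"ay":0,"az":0},
    {"dx":0,"dy":0,"dz":0,"ax":0,"ay":0,"az":0}
  ]
}}

```text
time: 7.85
tcp_pos: [0.4331, 0.2662, 0.0528]
ee_rot: [[-0.063, 0.998, -0.003], [0.998, 0.063, -0.002], [-0.002, -0.003, -1.0]]
contact_force: [-0.6, -1.1, -0.2]
width: 0.6
grip_force: 0.0
```

Run:
```python
from h import *
plan((.4335,.267,.02,94,2))
```

```text
{"dx":0.01,"dy":0,"dz":0.27,"az":-0.03}, {"dx":0,"dy":0.01,"dz":0.28,"az":-0.04},
```

Request:
{"name": "move_arm", "arguments": {
  "moves": [
    {"dx":0,"dy":0,"dz":0.28,"ax":0,"ay":0,"az":0},
    {"dx":0,"dy":0,"dz":0.26,"ax":0,"ay":0,"az":0},
    {"dx":0,"dy":0,"dz":0,"ax":0,"ay":0,"az":0}
  ]
}}

```text
time: 8.22
tcp_pos: [0.4323, 0.2671, 0.0203]
ee_rot: [[-0.064, 0.998, -0.003], [0.998, 0.064, -0.001], [-0.001, -0.003, -1.0]]
contact_force: [-0.6, -0.5, 0.7]
width: 0.601
grip_force: 0.0
```

Request:
{"name": "move_arm", "arguments": {
  "moves": [
    {"dx":0,"dy":0,"dz":0,"ax":0,"ay":0,"az":0},
    {"dx":0,"dy":0,"dz":0,"ax":0,"ay":0,"az":0},
    {"dx":0,"dy":0,"dz":0,"ax":0,"ay":0,"az":0},
    {"dx":0,"dy":0,"dz":0,"ax":0,"ay":0,"az":0}
  ],
  "claw": 0,
  "newtons": 25
}}

```text
time: 8.72
tcp_pos: [0.4336, 0.2681, 0.0221]
ee_rot: [[-0.065, 0.998, 0.001], [0.998, 0.065, 0.0], [0.0, 0.001, -1.0]]
contact_force: [0.1, -0.2, 1.3]
width: 0.203
grip_force: 25.0
```

Run:
```python
from h import *
s=r.read_state();print(s["tcp_pos"],s["width"],s["grip_force"])
plan((.4335,.267,.085,94,2),(.511,.036,.085,91,6),(.511,.036,.055,91,1))
```

```text
[0.43361007 0.26812689 0.02208201] 0.20257626517937757 24.99146819114685
{"dx":-0.01,"dy":-0,"dz":-0.52,"az":-0.02}, {"dx":-0.01,"dy":-0,"dz":-0.53,"az":-0.03}, 
{"dx":-0.65,"dy":0.17,"dz":0,"az":0.08}, {"dx":-0.65,"dy":0.17,"dz":0,"az":0.08}, {"dx":-0.65,"dy":0.18,"dz":0,"az":0.09}, {"dx":-0.65,"dy":0.19,"dz":0,"az":0.08}, {"dx":-0.65,"dy":0.19,"dz":0,"az":0.09}, {"dx":-0.66,"dy":0.2,"dz":0,"az":0.08}, 
{"dx":0,"dy":0,"dz":0.5,"az":0},
```

Request:
{"name": "move_arm", "arguments": {
  "moves": [
    {"dx":0,"dy":0,"dz":-0.5,"ax":0,"ay":0,"az":0},
    {"dx":0,"dy":0,"dz":-0.55,"ax":0,"ay":0,"az":0},
    {"dx":-0.65,"dy":0.17,"dz":0,"ax":0,"ay":0,"az":0.1},
    {"dx":-0.65,"dy":0.17,"dz":0,"ax":0,"ay":0,"az":0.1},
    {"dx":-0.65,"dy":0.18,"dz":0,"ax":0,"ay":0,"az":0.1},
    {"dx":-0.65,"dy":0.19,"dz":0,"ax":0,"ay":0,"az":0.1},
    {"dx":-0.65,"dy":0.19,"dz":0,"ax":0,"ay":0,"az":0.1},
    {"dx":-0.3,"dy":0.1,"dz":0,"ax":0,"ay":0,"az":0}
  ]
}}

```text
time: 9.72
tcp_pos: [0.5026, 0.0559, 0.0849]
ee_rot: [[-0.01, 1.0, 0.0], [1.0, 0.01, -0.0], [-0.0, 0.0, -1.0]]
contact_force: [-0.3, -0.3, -1.0]
width: 0.2
grip_force: 25.0
```

Run:
```python
from h import *
np.set_printoptions(precision=4,suppress=True)
s=r.read_state();print(s["time"],s["tcp_pos"],s["width"])
W=snapshot("wrist");save(W,"w5.png");T=snapshot("top");save(T,"t5.png")
cv2.imwrite("pics/c5.png",np.hstack([cv2.resize(W["color"],(400,300)),cv2.resize(T["color"][190:310,220:380],(400,300))])[:,:,::-1])
plan((.511,.036,.055,91,2))
```

```text
9.725 [0.5026 0.0559 0.0849] 0.2004371591200971
{"dx":-0.17,"dy":0.07,"dz":0.25,"az":-0.04}, {"dx":-0.17,"dy":0.07,"dz":0.25,"az":-0.03},
```

View pics/c5.png

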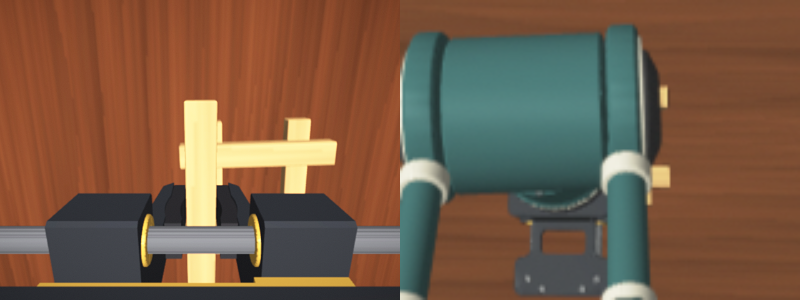

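The wrist panel shows the slat held at column 200 over the rack, with the rack's lower slat just to its right at column 218. That agrees with the plan; the arm hides the rack in the top panel. Next I lower it.

Request:
{"name": "move_arm", "arguments": {
  "moves": [
    {"dx":-0.17,"dy":0.07,"dz":0.25,"ax":0,"ay":0,"az":0},
    {"dx":-0.17,"dy":0.07,"dz":0.25,"ax":0,"ay":0,"az":0},
    {"dx":0,"dy":0,"dz":0,"ax":0,"ay":0,"az":0}
  ]
}}

```text
time: 10.2
tcp_pos: [0.509, 0.0371, 0.0524]
ee_rot: [[-0.012, 1.0, -0.004], [1.0, 0.012, -0.0], [-0.0, -0.004, -1.0]]
contact_force: [0.2, 0.1, -0.6]
width: 0.195
grip_force: 25.0
```

Request:
{"name": "move_arm", "arguments": {
  "moves": [
    {"dx":0,"dy":0,"dz":0.08,"ax":0,"ay":0,"az":0},
    {"dx":0,"dy":0,"dz":0.06,"ax":0,"ay":0,"az":0},
    {"dx":0,"dy":0,"dz":0,"ax":0,"ay":0,"az":0}
  ]
}}

```text
time: 10.58
tcp_pos: [0.5108, 0.0375, 0.0464]
ee_rot: [[-0.013, 1.0, 0.0], [1.0, 0.013, 0.0], [0.0, 0.0, -1.0]]
contact_force: [-0.1, -0.0, 0.4]
width: 0.197
grip_force: 25.0
```

Request:
{"name": "move_arm", "arguments": {
  "moves": [
    {"dx":0,"dy":0,"dz":0.03,"ax":0,"ay":0,"az":0},
    {"dx":0,"dy":0,"dz":0,"ax":0,"ay":0,"az":0}
  ]
}}

```text
time: 10.82
tcp_pos: [0.511, 0.0375, 0.046]
ee_rot: [[-0.013, 1.0, 0.0], [1.0, 0.013, 0.0], [0.0, 0.0, -1.0]]
contact_force: [-3.9, 1.7, 9.7]
width: 0.198
grip_force: 25.0
```

Request:
{"name": "move_arm", "arguments": {
  "moves": [
    {"dx":0,"dy":0,"dz":-0.02,"ax":0,"ay":0,"az":0},
    {"dx":0,"dy":0,"dz":0,"ax":0,"ay":0,"az":0},
    {"dx":0,"dy":0,"dz":0,"ax":0,"ay":0,"az":0},
    {"dx":0,"dy":0,"dz":-0.3,"ax":0,"ay":0,"az":0},
    {"dx":0,"dy":0,"dz":-0.6,"ax":0,"ay":0,"az":0},
    {"dx":0,"dy":0,"dz":0,"ax":0,"ay":0,"az":0}
  ],
  "claw": 0.5
}}

```text
time: 11.58
tcp_pos: [0.5139, 0.0373, 0.1038]
ee_rot: [[-0.012, 1.0, 0.008], [1.0, 0.012, 0.0], [0.0, 0.008, -1.0]]
contact_force: [-0.3, -0.3, 0.3]
width: 0.501
grip_force: 0.0
```

Run:
```python
from h import *
s=r.read_state();print(s["time"],s["tcp_pos"])
W=snapshot("wrist");save(W,"w6.png")
plan((.5885,.235,.15,93,4),(.5885,.275,.06,93,3))
```

```text
11.575 [0.51388694 0.03733431 0.10377441]
{"dx":0.82,"dy":0.33,"dz":-0.2,"az":-0.1}, {"dx":0.82,"dy":0.33,"dz":-0.2,"az":-0.09}, {"dx":0.81,"dy":0.34,"dz":-0.2,"az":-0.1}, {"dx":0.81,"dy":0.36,"dz":-0.2,"az":-0.09}, 
{"dx":0.22,"dy":0.01,"dz":0.5,"az":-0}, {"dx":0.22,"dy":0.01,"dz":0.5,"az":-0}, {"dx":0.22,"dy":0.01,"dz":0.5,"az":-0},
```

View pics/w6.png

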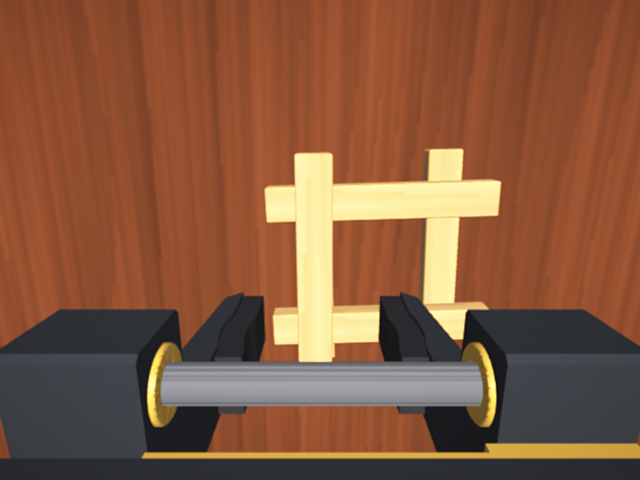

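The first slat lies at column 314, squarely over the lower slat, with the rack's other lower slat at column 443. Next is slat 2.

Request:
{"name": "move_arm", "arguments": {
  "moves": [
    {"dx":0.82,"dy":0.33,"dz":-0.2,"ax":0,"ay":0,"az":-0.1},
    {"dx":0.82,"dy":0.33,"dz":-0.2,"ax":0,"ay":0,"az":-0.1},
    {"dx":0.81,"dy":0.34,"dz":-0.2,"ax":0,"ay":0,"az":-0.1},
    {"dx":0.81,"dy":0.36,"dz":-0.2,"ax":0,"ay":0,"az":-0.1},
    {"dx":0,"dy":0,"dz":0,"ax":0,"ay":0,"az":0}
  ],
  "claw": 0.6
}}

```text
time: 12.25
tcp_pos: [0.588, 0.2384, 0.1481]
ee_rot: [[-0.058, 0.998, 0.002], [0.998, 0.058, 0.001], [0.001, 0.002, -1.0]]
contact_force: [-0.0, 0.4, -0.3]
width: 0.602
grip_force: 0.0
```

Run:
```python
from h import *
np.set_printoptions(precision=4,suppress=True)
W=snapshot("wrist")
for a,c,rc,ct in blobs(pale(W),400):
    b=np.array([at_z(W,q,.012)[:2] for q in cv2.boxPoints(rc)])
    e=max(((b[1]-b[0]),(b[2]-b[1])),key=np.linalg.norm);print(a,c,b.mean(0),np.linalg.norm(e),np.degrees(np.arctan2(e[1],e[0])))
print([(x["centre"],at_z(W,x["centre"],0)) for x in pinpoint(W,"slat_a")])
plan((.5885,.275,.06,93,3))
```

```text
838 [324.7327 180.9785] [0.5891 0.2738] 0.12045257270013957 -85.97578031397475
4088 [288.1172 443.1037] [0.6171 0.0888] 0.26374869996957284 3.2882462281751854
[([325.2, 185.7], array([0.5897, 0.274 , 0.    ]))]
{"dx":0.22,"dy":0.03,"dz":0.48,"az":0.01}, {"dx":0.22,"dy":0.03,"dz":0.48,"az":0.01}, {"dx":0.22,"dy":0.02,"dz":0.48,"az":0.01},
```

Request:
{"name": "move_arm", "arguments": {
  "moves": [
    {"dx":0.2,"dy":0,"dz":0.5,"ax":0,"ay":0,"az":-0.1},
    {"dx":0.2,"dy":0,"dz":0.5,"ax":0,"ay":0,"az":0},
    {"dx":0.2,"dy":0,"dz":0.5,"ax":0,"ay":0,"az":0},
    {"dx":0,"dy":0,"dz":0.3,"ax":0,"ay":0,"az":0},
    {"dx":0,"dy":0,"dz":0.2,"ax":0,"ay":0,"az":0},
    {"dx":0,"dy":0,"dz":0,"ax":0,"ay":0,"az":0},
    {"dx":0,"dy":0,"dz":0,"ax":0,"ay":0,"az":0}
  ]
}}

```text
time: 13.22
tcp_pos: [0.5855, 0.2709, 0.0288]
ee_rot: [[-0.064, 0.998, 0.002], [0.998, 0.064, 0.001], [0.0, 0.002, -1.0]]
contact_force: [0.2, -0.5, 0.5]
width: 0.597
grip_force: 0.0
```

Request:
{"name": "move_arm", "arguments": {
  "moves": [
    {"dx":0.05,"dy":0.05,"dz":0.12,"ax":0,"ay":0,"az":0},
    {"dx":0,"dy":0,"dz":0,"ax":0,"ay":0,"az":0}
  ]
}}

```text
time: 13.48
tcp_pos: [0.5877, 0.2744, 0.0205]
ee_rot: [[-0.065, 0.998, 0.0], [0.998, 0.065, 0.0], [0.0, 0.0, -1.0]]
contact_force: [0.1, 0.0, -0.5]
width: 0.597
grip_force: 0.0
```

Request:
{"name": "move_arm", "arguments": {
  "moves": [
    {"dx":0,"dy":0,"dz":0,"ax":0,"ay":0,"az":0},
    {"dx":0,"dy":0,"dz":0,"ax":0,"ay":0,"az":0},
    {"dx":0,"dy":0,"dz":0,"ax":0,"ay":0,"az":0},
    {"dx":0,"dy":0,"dz":0,"ax":0,"ay":0,"az":0}
  ],
  "claw": 0
}}

```text
time: 13.98
tcp_pos: [0.5874, 0.2742, 0.0206]
ee_rot: [[-0.065, 0.998, 0.0], [0.998, 0.065, 0.0], [0.0, 0.0, -1.0]]
contact_force: [-0.7, 0.5, -0.2]
width: 0.201
grip_force: 25.0
```

Run:
```python
from h import *
s=r.read_state();print(s["tcp_pos"],s["width"],s["grip_force"])
plan((.589,.273,.085,94,2),(.581,.036,.085,91,6),(.581,.036,.055,91,1))
W=snapshot("wrist")
```

```text
[0.58744731 0.27420766 0.02057967] 0.20092753875082822 25.000078082084656
{"dx":-0.01,"dy":0.01,"dz":-0.54,"az":-0.02}, {"dx":-0.01,"dy":0.01,"dz":-0.53,"az":-0.03}, 
{"dx":-0.66,"dy":-0.07,"dz":-0,"az":0.08}, {"dx":-0.66,"dy":-0.06,"dz":-0,"az":0.08}, {"dx":-0.65,"dy":-0.06,"dz":-0,"az":0.09}, {"dx":-0.66,"dy":-0.05,"dz":-0,"az":0.08}, {"dx":-0.65,"dy":-0.04,"dz":-0,"az":0.09}, {"dx":-0.66,"dy":-0.04,"dz":-0,"az":0.08}, 
{"dx":-0,"dy":0,"dz":0.5,"az":0},
```

Request:
{"name": "move_arm", "arguments": {
  "moves": [
    {"dx":0,"dy":0,"dz":-0.55,"ax":0,"ay":0,"az":0},
    {"dx":0,"dy":0,"dz":-0.55,"ax":0,"ay":0,"az":0},
    {"dx":-0.65,"dy":-0.06,"dz":0,"ax":0,"ay":0,"az":0.1},
    {"dx":-0.65,"dy":-0.06,"dz":0,"ax":0,"ay":0,"az":0.1},
    {"dx":-0.65,"dy":-0.05,"dz":0,"ax":0,"ay":0,"az":0.1},
    {"dx":-0.65,"dy":-0.05,"dz":0,"ax":0,"ay":0,"az":0.1},
    {"dx":-0.65,"dy":-0.04,"dz":0,"ax":0,"ay":0,"az":0.1},
    {"dx":-0.65,"dy":-0.04,"dz":0,"ax":0,"ay":0,"az":0}
  ]
}}

```text
time: 15.02
tcp_pos: [0.5783, 0.0384, 0.0866]
ee_rot: [[-0.012, 1.0, 0.0], [1.0, 0.012, 0.0], [0.0, 0.0, -1.0]]
contact_force: [0.3, -0.3, -0.7]
width: 0.198
grip_force: 25.0
```

Request:
{"name": "move_arm", "arguments": {
  "moves": [
    {"dx":0,"dy":0,"dz":0.3,"ax":0,"ay":0,"az":0},
    {"dx":0,"dy":0,"dz":0.2,"ax":0,"ay":0,"az":0},
    {"dx":0,"dy":0,"dz":0,"ax":0,"ay":0,"az":0}
  ]
}}

```text
time: 15.4
tcp_pos: [0.5768, 0.0407, 0.0544]
ee_rot: [[-0.013, 1.0, -0.004], [1.0, 0.013, 0.0], [0.0, -0.004, -1.0]]
contact_force: [0.2, -0.4, 0.1]
width: 0.202
grip_force: 25.0
```

Request:
{"name": "move_arm", "arguments": {
  "moves": [
    {"dx":-0.05,"dy":0.05,"dz":0.08,"ax":0,"ay":0,"az":0},
    {"dx":0,"dy":0,"dz":0.07,"ax":0,"ay":0,"az":0},
    {"dx":0,"dy":0,"dz":0.02,"ax":0,"ay":0,"az":0},
    {"dx":0,"dy":0,"dz":0,"ax":0,"ay":0,"az":0}
  ]
}}

```text
time: 15.9
tcp_pos: [0.5815, 0.0368, 0.0463]
ee_rot: [[-0.013, 1.0, -0.0], [1.0, 0.013, -0.0], [-0.0, -0.0, -1.0]]
contact_force: [-0.2, -0.7, -0.4]
width: 0.204
grip_force: 25.0
```

Request:
{"name": "move_arm", "arguments": {
  "moves": [
    {"dx":0,"dy":0,"dz":0.03,"ax":0,"ay":0,"az":0},
    {"dx":0,"dy":0,"dz":0,"ax":0,"ay":0,"az":0}
  ]
}}

```text
time: 16.15
tcp_pos: [0.5816, 0.0367, 0.0446]
ee_rot: [[-0.012, 1.0, 0.0], [1.0, 0.012, -0.0], [-0.0, 0.0, -1.0]]
contact_force: [-0.7, -0.1, -0.5]
width: 0.199
grip_force: 25.0
```

Release, retreat, and swing back toward the rack's centre for a view.

Request:
{"name": "move_arm", "arguments": {
  "moves": [
    {"dx":0,"dy":0,"dz":0.01,"ax":0,"ay":0,"az":0},
    {"dx":0,"dy":0,"dz":0,"ax":0,"ay":0,"az":0},
    {"dx":0,"dy":0,"dz":0,"ax":0,"ay":0,"az":0},
    {"dx":0,"dy":0,"dz":-0.3,"ax":0,"ay":0,"az":0},
    {"dx":0,"dy":0,"dz":-0.8,"ax":0,"ay":0,"az":0},
    {"dx":-0.8,"dy":-0.4,"dz":-0.8,"ax":0,"ay":0,"az":0},
    {"dx":-0.9,"dy":-0.4,"dz":-0.8,"ax":0,"ay":0,"az":0},
    {"dx":0,"dy":0,"dz":0,"ax":0,"ay":0,"az":0}
  ],
  "claw": 0.5
}}

```text
time: 17.15
tcp_pos: [0.5441, -0.0523, 0.1966]
ee_rot: [[-0.009, 1.0, 0.009], [1.0, 0.009, -0.002], [-0.002, 0.009, -1.0]]
contact_force: [0.4, 1.3, -0.4]
width: 0.503
grip_force: 0.0
```

Run:
```python
from h import *
s=r.read_state();print(s["time"],s["tcp_pos"])
W=snapshot("wrist");save(W,"w7.png")
plan((.464,-.2435,.22,90,4))
```

```text
17.15 [ 0.54405626 -0.05232363  0.19661991]
{"dx":-0.8,"dy":-0.34,"dz":-0.11,"az":0.02}, {"dx":-0.8,"dy":-0.34,"dz":-0.11,"az":0.02}, {"dx":-0.8,"dy":-0.33,"dz":-0.11,"az":0.03}, {"dx":-0.8,"dy":-0.33,"dz":-0.1,"az":0.02},
```

View pics/w7.png

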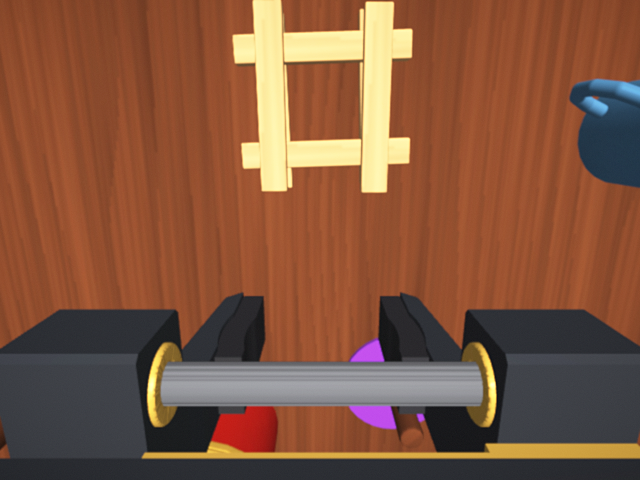

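Both slats lie on the rack at columns 270 and 376, parallel and flat over its lower slats. Now I measure the rack's middle from this view and go to the tin.

Request:
{"name": "move_arm", "arguments": {
  "moves": [
    {"dx":-0.8,"dy":-0.34,"dz":-0.1,"ax":0,"ay":0,"az":0},
    {"dx":-0.8,"dy":-0.34,"dz":-0.1,"ax":0,"ay":0,"az":0},
    {"dx":-0.8,"dy":-0.33,"dz":-0.1,"ax":0,"ay":0,"az":0},
    {"dx":-0.8,"dy":-0.33,"dz":-0.1,"ax":0,"ay":0,"az":0},
    {"dx":0,"dy":0,"dz":0,"ax":0,"ay":0,"az":0}
  ]
}}

```text
time: 17.82
tcp_pos: [0.4633, -0.2443, 0.2143]
ee_rot: [[-0.009, 1.0, -0.001], [1.0, 0.009, 0.0], [0.0, -0.001, -1.0]]
contact_force: [-0.5, 0.6, -0.6]
width: 0.497
grip_force: 0.0
```

Run:
```python
from h import *
np.set_printoptions(precision=4,suppress=True)
s=r.read_state();print(s["time"],s["tcp_pos"],s["qpos"][5])
W=snapshot("wrist");T=snapshot("top");save(W,"w8.png");save(T,"t8.png")
b=max(blobs(pale(T)[:,:380].copy()),key=lambda b:b[0]);print(b[1],at_z(T,b[2][0],.03),at_z(T,b[1],.03))
print([(x["centre"],x["p"]) for x in pinpoint(W,"inner_lid")],[(x["centre"],x["p"]) for x in pinpoint(W,"outer_lid")])
plan((.464,-.2435,.19,90,2),(.464,-.2435,.143,90,2))
```

```text
17.825 [ 0.4633 -0.2443  0.2143] -0.5415119483695038
[299.0248 243.9842] [0.5454 0.0386 0.03  ] [0.5455 0.0386 0.03  ]
[([316.4, 237.5], 0.67), ([506.0, 160.5], 0.63), ([126.8, 167.5], 0.55)] [([320.9, 243.7], 0.86)]
{"dx":-0.02,"dy":-0,"dz":0.2,"az":0.07}, {"dx":-0.02,"dy":-0,"dz":0.2,"az":0.06}, 
{"dx":-0,"dy":-0,"dz":0.39,"az":0}, {"dx":-0,"dy":-0,"dz":0.39,"az":0},
```

View pics/w8.png

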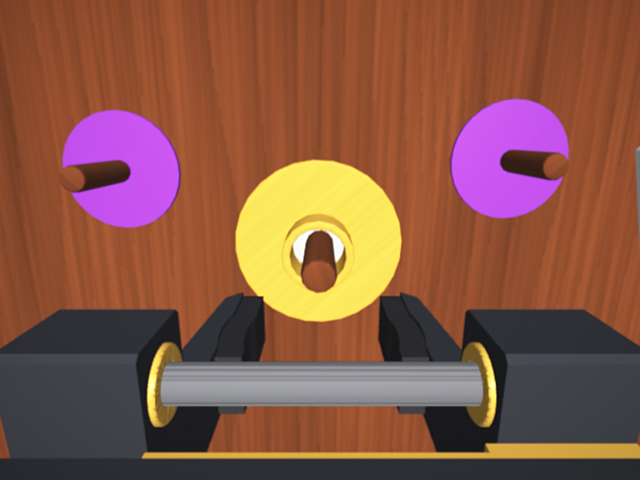

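The knob sits centred between the fingers at column 319, with its top at (319,278). I'll descend to about z = 0.142.

Request:
{"name": "move_arm", "arguments": {
  "moves": [
    {"dx":0,"dy":0,"dz":0.45,"ax":0,"ay":0,"az":0},
    {"dx":0,"dy":0,"dz":0.45,"ax":0,"ay":0,"az":0},
    {"dx":0,"dy":0,"dz":0.3,"ax":0,"ay":0,"az":0},
    {"dx":0,"dy":0,"dz":0,"ax":0,"ay":0,"az":0},
    {"dx":0,"dy":0,"dz":0,"ax":0,"ay":0,"az":0}
  ]
}}

```text
time: 18.65
tcp_pos: [0.4648, -0.2427, 0.1437]
ee_rot: [[-0.013, 1.0, 0.001], [1.0, 0.013, -0.0], [-0.0, 0.001, -1.0]]
contact_force: [-0.1, 0.2, 0.5]
width: 0.496
grip_force: 0.0
```

Request:
{"name": "move_arm", "arguments": {
  "moves": [
    {"dx":0,"dy":0,"dz":0,"ax":0,"ay":0,"az":0},
    {"dx":0,"dy":0,"dz":0,"ax":0,"ay":0,"az":0},
    {"dx":0,"dy":0,"dz":0,"ax":0,"ay":0,"az":0},
    {"dx":0,"dy":0,"dz":0,"ax":0,"ay":0,"az":0}
  ],
  "claw": 0,
  "newtons": 45
}}

```text
time: 19.15
tcp_pos: [0.4635, -0.243, 0.1435]
ee_rot: [[-0.012, 1.0, -0.001], [1.0, 0.012, -0.0], [-0.0, -0.001, -1.0]]
contact_force: [-4.1, -0.8, 6.0]
width: 0.187
grip_force: 45.0
```

Request:
{"name": "move_arm", "arguments": {
  "moves": [
    {"dx":0,"dy":0,"dz":-0.1,"ax":0,"ay":0,"az":0},
    {"dx":0,"dy":0,"dz":-0.2,"ax":0,"ay":0,"az":0},
    {"dx":0,"dy":0,"dz":-0.3,"ax":0,"ay":0,"az":0},
    {"dx":0,"dy":0,"dz":0,"ax":0,"ay":0,"az":0}
  ]
}}

```text
time: 19.65
tcp_pos: [0.4657, -0.2437, 0.1817]
ee_rot: [[-0.012, 1.0, 0.005], [1.0, 0.012, -0.002], [-0.003, 0.005, -1.0]]
contact_force: [-0.4, -0.2, -3.5]
width: 0.195
grip_force: 45.0
```

Run:
```python
from h import *
s=r.read_state();print(s["time"],s["tcp_pos"],s["width"],s["grip_force"],s["contact_force"])
S=snapshot("scene");save(S,"s9.png")
cv2.imwrite("pics/c9.png",cv2.resize(S["color"][150:390,80:400],(800,600))[:,:,::-1])
plan((.5455,.038,.20,90,8))
```

```text
19.65 [ 0.46573862 -0.24365108  0.18168214] 0.19507186992191644 44.999794866889715 [-0.3891969  -0.15083758 -3.45557932]
{"dx":0.58,"dy":0.17,"dz":-0.04,"az":0.01}, {"dx":0.58,"dy":0.17,"dz":-0.04,"az":0.02}, {"dx":0.59,"dy":0.17,"dz":-0.04,"az":0.01}, {"dx":0.59,"dy":0.17,"dz":-0.04,"az":0.02}, {"dx":0.58,"dy":0.17,"dz":-0.04,"az":0.01}, {"dx":0.59,"dy":0.18,"dz":-0.04,"az":0.02}, {"dx":0.58,"dy":0.17,"dz":-0.04,"az":0.01}, {"dx":0.59,"dy":0.17,"dz":-0.04,"az":0.02},
```

View pics/c9.png

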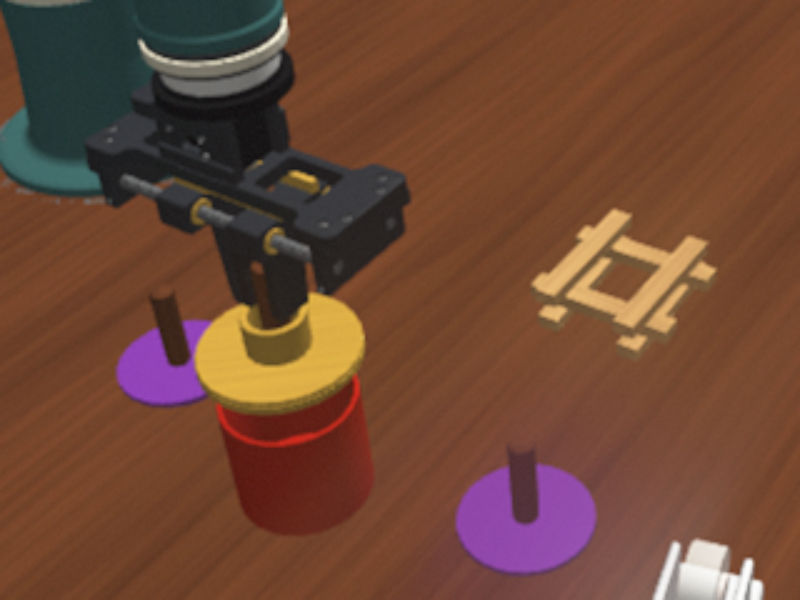

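Both lids are up together over the tin (lid at (280,350) in the crop), and the 3.5 N load matches their weight. The rack on the right has both slats. Next I carry them over.

Request:
{"name": "move_arm", "arguments": {
  "moves": [
    {"dx":0.4,"dy":0.12,"dz":0,"ax":0,"ay":0,"az":0},
    {"dx":0.58,"dy":0.17,"dz":0,"ax":0,"ay":0,"az":0},
    {"dx":0.6,"dy":0.18,"dz":0,"ax":0,"ay":0,"az":0},
    {"dx":0.7,"dy":0.2,"dz":0,"ax":0,"ay":0,"az":0},
    {"dx":0.7,"dy":0.2,"dz":0,"ax":0,"ay":0,"az":0},
    {"dx":0.7,"dy":0.2,"dz":0,"ax":0,"ay":0,"az":0},
    {"dx":0.6,"dy":0.18,"dz":0,"ax":0,"ay":0,"az":0},
    {"dx":0.4,"dy":0.12,"dz":0,"ax":0,"ay":0,"az":0}
  ]
}}

```text
time: 20.7
tcp_pos: [0.5427, 0.0408, 0.1785]
ee_rot: [[-0.014, 1.0, -0.001], [1.0, 0.014, 0.0], [0.0, -0.001, -1.0]]
contact_force: [0.1, -0.9, -3.7]
width: 0.189
grip_force: 45.0
```

Request:
{"name": "move_arm", "arguments": {
  "moves": [
    {"dx":0,"dy":0,"dz":0.3,"ax":0,"ay":0,"az":0},
    {"dx":0,"dy":0,"dz":0.4,"ax":0,"ay":0,"az":0},
    {"dx":0,"dy":0,"dz":0.2,"ax":0,"ay":0,"az":0},
    {"dx":0,"dy":0,"dz":0,"ax":0,"ay":0,"az":0},
    {"dx":0,"dy":0,"dz":0,"ax":0,"ay":0,"az":0}
  ]
}}

```text
time: 21.32
tcp_pos: [0.5432, 0.0386, 0.1255]
ee_rot: [[-0.012, 1.0, 0.001], [1.0, 0.012, -0.0], [-0.0, 0.001, -1.0]]
contact_force: [0.8, 0.3, -2.9]
width: 0.19
grip_force: 45.0
```

Run:
```python
from h import *
s=r.read_state();print(s["time"],s["tcp_pos"],s["width"],s["contact_force"])
plan((.5455,.038,.105,90,2))
```

```text
21.325 [0.54318129 0.03857485 0.1254717 ] 0.18969443865312874 [ 0.78238692  0.26379393 -2.92405549]
{"dx":-0.01,"dy":0.02,"dz":0.17,"az":0.06}, {"dx":0,"dy":0.02,"dz":0.17,"az":0.05},
```

Request:
{"name": "move_arm", "arguments": {
  "moves": [
    {"dx":0,"dy":0.03,"dz":0.15,"ax":0,"ay":0,"az":0},
    {"dx":0,"dy":0,"dz":0.15,"ax":0,"ay":0,"az":0},
    {"dx":0,"dy":0,"dz":0.05,"ax":0,"ay":0,"az":0},
    {"dx":0,"dy":0,"dz":0,"ax":0,"ay":0,"az":0}
  ]
}}

```text
time: 21.82
tcp_pos: [0.5441, 0.0391, 0.1034]
ee_rot: [[-0.012, 1.0, -0.001], [1.0, 0.012, -0.0], [-0.0, -0.001, -1.0]]
contact_force: [-0.6, 0.4, -3.1]
width: 0.184
grip_force: 45.0
```

Request:
{"name": "move_arm", "arguments": {
  "moves": [
    {"dx":0,"dy":0,"dz":0.03,"ax":0,"ay":0,"az":0},
    {"dx":0,"dy":0,"dz":0.02,"ax":0,"ay":0,"az":0},
    {"dx":0,"dy":0,"dz":0,"ax":0,"ay":0,"az":0}
  ]
}}

```text
time: 22.2
tcp_pos: [0.5445, 0.0391, 0.101]
ee_rot: [[-0.012, 1.0, 0.0], [1.0, 0.012, 0.0], [0.0, 0.0, -1.0]]
contact_force: [0.0, -1.3, -3.1]
width: 0.19
grip_force: 45.0
```

Request:
{"name": "move_arm", "arguments": {
  "moves": [
    {"dx":0,"dy":0,"dz":0.02,"ax":0,"ay":0,"az":0},
    {"dx":0,"dy":0,"dz":0,"ax":0,"ay":0,"az":0}
  ]
}}

```text
time: 22.45
tcp_pos: [0.5447, 0.039, 0.1004]
ee_rot: [[-0.012, 1.0, 0.0], [1.0, 0.012, 0.0], [0.0, 0.0, -1.0]]
contact_force: [-3.1, 0.3, 3.4]
width: 0.19
grip_force: 45.0
```

Request:
{"name": "move_arm", "arguments": {
  "moves": [
    {"dx":0,"dy":0,"dz":0,"ax":0,"ay":0,"az":0},
    {"dx":0,"dy":0,"dz":0,"ax":0,"ay":0,"az":0},
    {"dx":0,"dy":0,"dz":0,"ax":0,"ay":0,"az":0},
    {"dx":0,"dy":0,"dz":0,"ax":0,"ay":0,"az":0},
    {"dx":0,"dy":0,"dz":-0.05,"ax":0,"ay":0,"az":0},
    {"dx":0,"dy":0,"dz":0,"ax":0,"ay":0,"az":0},
    {"dx":0,"dy":0,"dz":0,"ax":0,"ay":0,"az":0}
  ],
  "claw": 0.85,
  "newtons": 40
}}

```text
time: 23.32
tcp_pos: [0.5446, 0.039, 0.1029]
ee_rot: [[-0.012, 1.0, 0.0], [1.0, 0.012, 0.0], [0.0, 0.0, -1.0]]
contact_force: [0.1, 0.0, 0.4]
width: 0.847
grip_force: 0.0
```

Run:
```python
from h import *
np.set_printoptions(precision=4,suppress=True)
s=r.read_state();print(s["time"],s["tcp_pos"],s["width"],s["contact_force"])
W=snapshot("wrist");S=snapshot("scene")
cv2.imwrite("pics/c10.png",np.hstack([cv2.resize(W["color"],(400,300)),cv2.resize(S["color"][190:310,250:410],(400,300))])[:,:,::-1])
for p in(W,S): print([(x["centre"],x["p"],at_z(p,x["centre"],.04)) for x in pinpoint(p,"outer_lid")])
plan((.545,.039,.071,90,2))
```

```text
23.325 [0.5446 0.039  0.1029] 0.8473158291777293 [0.104  0.0262 0.4425]
[([318.8, 275.0], 0.78, array([0.5442, 0.0406, 0.04  ]))]
[([326.5, 253.5], 0.97, array([0.5425, 0.0382, 0.04  ]))]
{"dx":-0,"dy":0,"dz":0.26,"az":0.06}, {"dx":-0,"dy":0.01,"dz":0.27,"az":0.06},
```

View pics/c10.png

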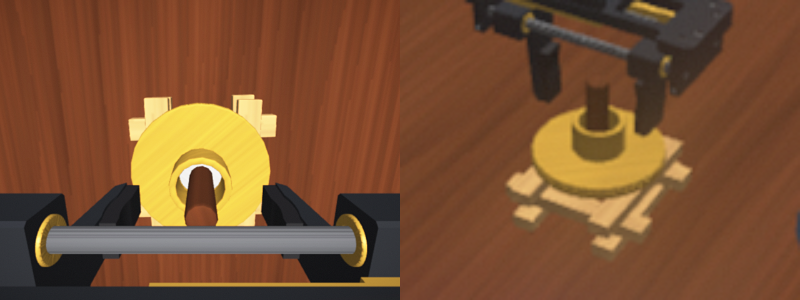

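The lids lie nested and centred on the slats, released. In the wrist panel the knob and collar are at about (202,190), with the fingers clear on both sides. I'll lower to the collar.

Request:
{"name": "move_arm", "arguments": {
  "moves": [
    {"dx":0,"dy":0,"dz":0.2,"ax":0,"ay":0,"az":0},
    {"dx":0,"dy":0,"dz":0.2,"ax":0,"ay":0,"az":0},
    {"dx":0,"dy":0,"dz":0.12,"ax":0,"ay":0,"az":0},
    {"dx":0,"dy":0,"dz":0,"ax":0,"ay":0,"az":0},
    {"dx":0,"dy":0,"dz":0,"ax":0,"ay":0,"az":0}
  ]
}}

```text
time: 24.15
tcp_pos: [0.5447, 0.0391, 0.0716]
ee_rot: [[-0.012, 1.0, 0.0], [1.0, 0.012, 0.0], [0.0, 0.0, -1.0]]
contact_force: [0.5, 0.4, 0.3]
width: 0.85
grip_force: 0.0
```

Request:
{"name": "move_arm", "arguments": {
  "moves": [
    {"dx":0,"dy":0,"dz":0,"ax":0,"ay":0,"az":0},
    {"dx":0,"dy":0,"dz":0,"ax":0,"ay":0,"az":0},
    {"dx":0,"dy":0,"dz":0,"ax":0,"ay":0,"az":0},
    {"dx":0,"dy":0,"dz":0,"ax":0,"ay":0,"az":0}
  ],
  "claw": 0,
  "newtons": 25
}}

```text
time: 24.65
tcp_pos: [0.5446, 0.0391, 0.0718]
ee_rot: [[-0.012, 1.0, 0.0], [1.0, 0.012, 0.0], [0.0, 0.0, -1.0]]
contact_force: [0.1, -0.2, 0.9]
width: 0.474
grip_force: 25.0
```

Request:
{"name": "move_arm", "arguments": {
  "moves": [
    {"dx":0,"dy":0,"dz":-0.05,"ax":0,"ay":0,"az":0},
    {"dx":0,"dy":0,"dz":-0.1,"ax":0,"ay":0,"az":0},
    {"dx":0,"dy":0,"dz":0,"ax":0,"ay":0,"az":0}
  ]
}}

```text
time: 25.02
tcp_pos: [0.5451, 0.0391, 0.0813]
ee_rot: [[-0.012, 1.0, 0.001], [1.0, 0.012, 0.0], [0.0, 0.001, -1.0]]
contact_force: [-0.1, -0.1, -0.6]
width: 0.475
grip_force: 25.0
```

Request:
{"name": "move_arm", "arguments": {
  "moves": [
    {"dx":0,"dy":0,"dz":-0.2,"ax":0,"ay":0,"az":0},
    {"dx":0,"dy":0,"dz":-0.25,"ax":0,"ay":0,"az":0},
    {"dx":0,"dy":0,"dz":-0.25,"ax":0,"ay":0,"az":0},
    {"dx":0,"dy":0,"dz":-0.25,"ax":0,"ay":0,"az":0},
    {"dx":0,"dy":0,"dz":-0.25,"ax":0,"ay":0,"az":0},
    {"dx":0,"dy":0,"dz":-0.25,"ax":0,"ay":0,"az":0},
    {"dx":0,"dy":0,"dz":-0.2,"ax":0,"ay":0,"az":0},
    {"dx":0,"dy":0,"dz":0,"ax":0,"ay":0,"az":0}
  ]
}}

```text
time: 26.02
tcp_pos: [0.5454, 0.0391, 0.181]
ee_rot: [[-0.012, 1.0, 0.002], [1.0, 0.012, 0.0], [0.0, 0.002, -1.0]]
contact_force: [0.3, 1.2, -0.6]
width: 0.478
grip_force: 25.0
```

Request:
{"name": "move_arm", "arguments": {
  "moves": [
    {"dx":0,"dy":0,"dz":0,"ax":0,"ay":0,"az":0},
    {"dx":0,"dy":0,"dz":0,"ax":0,"ay":0,"az":0},
    {"dx":0,"dy":0,"dz":0,"ax":0,"ay":0,"az":0},
    {"dx":0,"dy":0,"dz":0,"ax":0,"ay":0,"az":0}
  ]
}}

```text
time: 26.52
tcp_pos: [0.5443, 0.039, 0.1792]
ee_rot: [[-0.012, 1.0, -0.001], [1.0, 0.012, -0.0], [-0.0, -0.001, -1.0]]
contact_force: [-0.1, -0.3, -1.3]
width: 0.473
grip_force: 25.0
```

Run:
```python
from h import *
S=snapshot("scene");cv2.imwrite("pics/c11.png",cv2.resize(S["color"][150:330,220:460],(800,600))[:,:,::-1])
s=r.read_state();print(s["time"],s["tcp_pos"],s["contact_force"],s["joint_vel"])
```

```text
26.575 [0.54441445 0.0390186  0.17931289] [-0.38301946  0.09299419 -0.75245453] [ 1.77537450e-03 -2.72560315e-03 -2.50747236e-04  1.88566464e-03
 -9.51221144e-05 -1.88764050e-03]
```

View pics/c11.png

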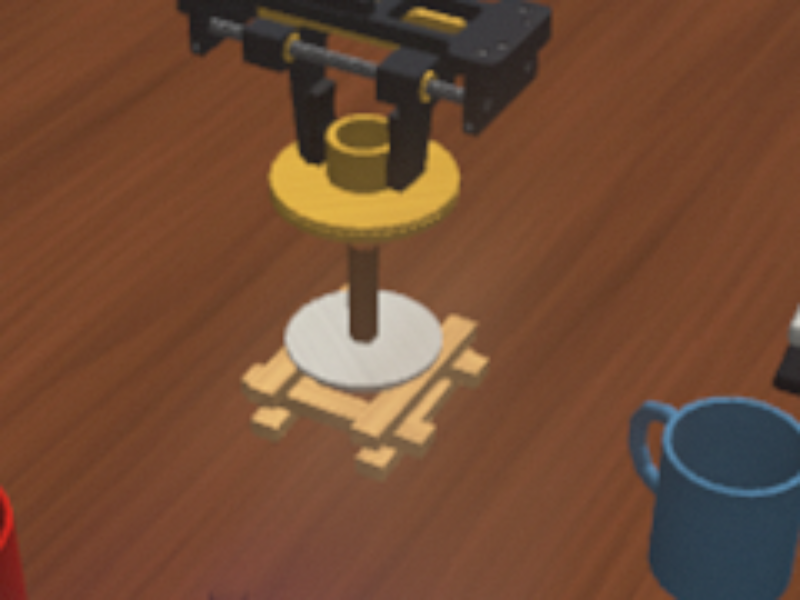

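The brass lid is held clear at (365,190) in the crop. The steel lid with its knob lies undisturbed on the slats at (365,335). Outer lid lower edge: about 0.147 m above the desk. I'm handing in.

```bash
python3 -c "
from bench import job
print(job.close_job())"
```

```text
the job is handed in; nothing more can be done
None
```

The job is handed in: both slats are on the rack, the steel inner lid lies on them, and the arm is holding the brass outer lid clear above the knob; it ran about 27 s, and the judge returned no verdict.

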